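# Thread the return spring onto the paint pump's rod

### The job

Take the steel return spring from the grey parts tray and thread it, brass end first, down over the lugged rod of the blue paint pump until it sits fully home and upright on the pump's collar, then let go of it. Where the spring snags on the lugs, do not force it: press lightly and twist a little until it drops past. Leave the cap, the paint tin, the hardener bottle and the tape roll where they are.

Things in the scene. Friction and masses are not known exactly. Their poses are not given: they have to be found in the camera images.
- spring: Steel compression spring standing upright in the tray: 36 mm outside diameter, 80 mm tall, about 85 g. Origin on its axis at its underside, z up along its axis. Stiff in twist and sideways; lengthwise the brass end ring (lowest 6 mm) gives way at 1.5 N per mm after a first 1.5 N, for 10 mm at most, then it is solid. Let go while compressed, it jumps.
- spring_top (a point): Centre of the spring's top. The top 26 mm are close-wound and rigid, 36 mm diameter: the place to grip, from above, any yaw. The open coils below have a bore of 29 mm.
- spring_foot (a point): Point on the spring's axis at the underside of its brass end ring. The ring has four inward tabs, centred on the spring's own +x, +y, -x and -y: each about 40 degrees wide, 5 mm thick, reaching in to a 17 mm bore. Between them are gaps of about 50 degrees, open to a 29 mm bore. The tabs must pass between the rod's lugs.
- tray: Grey plastic tray, fixed to the bench, 130 x 200 mm, 22 mm high, walls and floor about 4 mm thick. Origin under its centre; y is its long side. The spring stands in its +y half, the cap in its -y half.
- pump: Blue paint pump fixed to the bench: steel foot plate 110 x 110 x 12 mm, round body 60 mm diameter, aluminium collar 48 mm diameter on top, short spout on its -x side. Origin under the plate's centre, z up. A steel rod, 13 mm diameter, stands on its axis and carries two rows of red lugs; it does not turn. More than 22 N between spring and pump damages it.
- seat (a point): Point on the rod's axis at the height of the collar's top face, 60 mm above the bench, where the spring's foot must come to rest.
- rod_tip (a point): Point on the rod's axis at its top end, 50 mm above the collar. The last 6 mm taper from 13 to 6 mm diameter.
- upper_lugs (a point): Point on the rod's axis level with the top of the upper lugs, 34 mm above the collar: four lugs 90 degrees apart, 3.4 mm wide, 4 mm tall, out to 23 mm diameter. Where they point differs every time and is not measured (this point's axes do not show it): see it, or find it by twisting up to 90 degrees under light pressure. The spring passes with 14 degrees of play either way if centred.
- lower_lugs (a point): Point on the rod's axis level with the top of the lower lugs, 18 mm above the collar: four lugs as above, but the row is turned 45 degrees from the upper row, so the spring snags again. Twisting on while the tabs lie beside lugs jams them. Between the rows there is 12 mm of free rod, where the spring's tabs can be turned freely.
- cap: Black plastic pump cap lying in the tray, 40 mm diameter, 24 mm high, origin at its underside. Leave alone.
- paint_tin: White and green paint tin, 84 mm diameter, 100 mm high, upright, origin at its underside. Leave alone.
- hardener: Aluminium hardener bottle with red cap, 56 mm diameter, 130 mm high, upright, origin at its underside. Leave alone.
- tape_roll: Roll of brown masking tape lying flat, 110 mm diameter, 25 mm high, origin at its underside. Leave alone.
Not all that is in view belongs to the job. Of the things that look like the pump, the middle-sized one is meant.

How it is judged:
At the end, for the whole second after the job is handed in: The spring stands on the pump's collar around the rod, brass end down: foot within 3 mm of the collar's height and within 5 mm of the rod's axis, tilted less than 0.12 rad (7 degrees), at rest and released (z of spring_foot in the frame of seat between -0.003 and 0.003 m and horizontal distance between spring_foot and seat below 0.005 m and angle between spring's own z axis and vertical below 0.12 rad and linear speed of spring below 0.02 m/s); the robot touches nothing.
It fails at once if the spring is forced: more than 22 N between the spring and the pump (contact force between spring and pump above 22 N).
It fails at once if the cap is disturbed (moved over 20 mm or tipped) (distance of cap from where it was at the start of the episode above 0.02 m or angle between cap's own z axis and vertical above 0.3 rad).
It fails at once if the paint tin is disturbed (moved over 20 mm or tipped) (distance of paint_tin from where it was at the start of the episode above 0.02 m or angle between paint_tin's own z axis and vertical above 0.3 rad).
It fails at once if the hardener bottle is disturbed (moved over 20 mm or tipped) (distance of hardener from where it was at the start of the episode above 0.02 m or angle between hardener's own z axis and vertical above 0.3 rad).
It fails at once if the tape roll is disturbed (moved over 20 mm or tipped) (distance of tape_roll from where it was at the start of the episode above 0.02 m or angle between tape_roll's own z axis and vertical above 0.3 rad).
It also fails if it takes over 69 s, if anything falls off the work surface, if the arm or the gripper's body presses on something with over 40 N, if the wrist force passes 120 N, or if a joint passes its speed limit or range.

### The arm

A 6-joint arm with a two-finger parallel gripper is mounted at the origin on the work surface. World frame = base frame: x ahead of the robot, y to its left, z up, the work surface at z = 0. Lengths are in m, angles in rad, forces in N, time in s.
With the tool pointing down it reaches from about 0.275 to 0.75 m from the base axis. Payload 10.2 kg.
Tool frame: the origin (TCP) lies between the finger pads; the fingertips stand 19 mm ahead of it and the grasp point (between the pads) is the TCP (bot.tcp_to_tips is the distance from the TCP to the fingertips, in m); z points along the fingers, y is the line along which they close (so a half turn about z gives the same grasp; the last joint's range is limited). The gripper opens to 88 mm and grips with 3 to 60 N. Pads are 18 mm wide; open, the fingers measure 123 mm over their backs; the gripper's body (75 mm by 187 mm) begins 45 mm behind the grasp point.
Start: joints at [0.903, 0.313, 1.498, -0, 1.331, -0.223], TCP at [0.226, 0.474, 0.258] pointing down, gripper open.
Joint ranges: [-2.94, 2.94], [-0.97, 2.17], [0.19, 2.56], [-1.23, 4.37], [0.02, 3.11], [-2.88, 2.88]. Speed limits (rad/s): [2.39, 2.39, 3.01, 3.14, 3.14, 3.14].

### API

Orientations are given as a unit quaternion [w, x, y, z].
In Python, from plant import bot, camera, get_calibration, spotter gives the robot as it stands.
- The arm moves only by the tool move_arm, never from a script. Its argument "commands" is a list of rows, each an object of numbers: "tx", "ty", "tz": the shift along the tool's x, y, z in m; "twist": the turn about the tool's z in rad. In form: [{"tx": .., "ty": .., "tz": .., "twist": ..}, ...]. A call has 1 to 12 rows; each row is the pose to reach, as a shift and turn from the pose commanded when the call began, along the tool's axes at that moment; what a row does not reach only later rows make up. A row lasts 1/12 s, in which the tool goes at most 41.7 mm and 7.16 degrees, less where a joint would pass 70% of its speed; a pose out of reach is approached as far as the arm can. A call with a gripper value outside its range is refused whole. "grip" is the closure in counts, from 0 (fully open) to 255 (shut), set as the call begins (left out, the last holds). The fingers move at their own pace and stop on an object; the grip force is fixed at half the most. Time passes only in rows, so rows that repeat a pose let the fingers close. It gives the time, the measured TCP pose, the force, the opening and the grip force at its end, in the units of the state.
- bot.state(): the state, without advancing time (a new reading comes with each control period).
- camera(name): name is "side" or "top" or "wrist"; returns the picture (480x640x3 uint8, red, green, blue); there is no depth.
- get_calibration(name): a dict with "fx", "fy", "cx", "cy" (pixels), "rvec" (rotation vector, rad) and "tvec" (3), from world to camera coordinates, as OpenCV has them. Camera axes: x right, y down, z forward; pixel columns grow to the right and rows downward; lengths in m; the calibration is good to about 2 mm. A picture is of the moment at which its call begins: read the wrist's pose just before it. get_calibration takes no time and is no camera call; for the wrist camera it gives the pose at the moment of the call.
- bot.job_done(): hands the job in; it is judged then, once.
Trained networks look in the newest picture that a camera, given by its name, has taken for a name from the list of things; names that differ only in an ending like _2 or _b are one class to them, and where a whole thing is asked for, a point or a joint stands for the part that bears it (a point fixed in the world has none). Each returns a list of dicts, best first, with "confidence" (0 to 1); they miss things now and then, are a little off and sometimes report something else, mostly with a low value. They report only what shows in the picture. A call takes as long as a camera call. They do not tell look-alikes from the thing itself.
- spotter.masks_of(camera, query): "pixels" (480x640 bool, what is visible of it) and "point" ([column, row] in pixels, amid what is visible of it).
The state is a dict: "t": time; "joint_positions": joint angles; "qvel": joint speeds; "joint_efforts": joint torques, N m; "position": TCP position; "ee_rot": TCP orientation; "ft_force": force on the tool from outside, world axes, zero at the start; "torque": the same for the moment, N m; "opening": finger opening in m; "grasp_force": force on a finger pad.
Only numpy, scipy, OpenCV 4.12 (cv2) and the standard library are available. Lean on these libraries where they do the work, as an engineer would, in place of code of your own. Each camera call takes 0.05 s, during which the arm holds its last target. There are 200 camera calls.

## Working session

There is one attempt and no reset: what is moved stays moved. The work goes in short steps, Python scripts to look and compute and a tool call to move; the robot and the scene stay as the last step left them, time stands still between calls to the robot, and variables do not carry over. Pictures are saved under pics/ and viewed, at most 10 in all, crops included, and the job is handed in when it is done.

Besides the shell and the picture viewer there is one more tool, called after ">>>" as name(argument=value, ...), one argument or row to a line, values as JSON. move_arm: Moves the arm, as the interface text tells. Its arguments: {"type":"object","properties":{"commands":{"type":"array","items":{"type":"object","properties":{"tx":{"type":"number"},"ty":{"type":"number"},"tz":{"type":"number"},"twist":{"type":"number"}}}},"grip":{"type":"number"}},"required":["commands"]}

```bash
ls; mkdir -p pics; cat > h.py <<'E'
import numpy as np,cv2
from plant import bot,camera,get_calibration,spotter
def cal(n):
    c=get_calibration(n);K=np.array([[c['fx'],0,c['cx']],[0,c['fy'],c['cy']],[0,0,1]])
    return K,cv2.Rodrigues(np.array(c['rvec'],float))[0],np.array(c['tvec'],float)
def ray(n,p,z,C=None):
    K,R,t=C or cal(n);d=R.T@np.linalg.inv(K)@[p[0],p[1],1];o=-R.T@t
    return o+d*(z-o[2])/d[2]
def proj(n,X,C=None):
    K,R,t=C or cal(n);q=K@(R@np.asarray(X,float)+t);return q[:2]/q[2]
def save(n,f):
    im=camera(n);cv2.imwrite('pics/'+f,im[:,:,::-1]);return im
E
python3 - <<'E'
from h import *
a=save('top','top0.png');b=save('side','side0.png')
for n in('top','side'):
  K,R,t=cal(n);print(n,'cam',-R.T@t,K[0,0])
  for q in('spring','pump','tray','cap','paint_tin','hardener','tape_roll'):
    for d in spotter.masks_of(n,q)[:4]:
      m=d['pixels'];ys,xs=np.nonzero(m);print(n,q,round(d['confidence'],2),np.round(d['point']),xs.min(),xs.max(),ys.min(),ys.max())
print(bot.state())
E
```

```text
pics
top cam [0.42350617 0.0442271  0.9813669 ] 512.3310058679249
top spring 0.61 [457. 260.] 442 472 247 268
top pump 0.91 [142. 276.] 100 189 229 318
top pump 0.85 [258. 256.] 221 293 221 293
top pump 0.73 [255. 354.] 231 276 332 377
top tray 0.7 [477. 264.] 416 530 220 303
top tray 0.63 [257. 259.] 221 293 221 293
top cap 0.55 [507. 263.] 496 517 251 270
top paint_tin 0.68 [451. 136.] 423 477 108 164
top hardener 0.69 [273. 131.] 258 290 110 151
top tape_roll 0.87 [360. 116.] 330 386 106 163
side cam [-0.00207454 -0.55196887  0.72359404] 532.2209370539251
side spring 0.93 [405. 326.] 394 418 303 348
side pump 0.82 [269. 238.] 236 304 199 263
side pump 0.6 [195. 280.] 168 224 252 302
side pump 0.57 [198. 201.] 154 248 146 233
side tray 0.67 [424. 360.] 353 493 297 418
side tray 0.48 [406. 326.] 393 418 302 348
side cap 0.89 [448. 377.] 440 465 362 386
side paint_tin 0.59 [477. 254.] 454 506 225 291
side hardener 0.78 [360. 184.] 347 372 152 211
side tape_roll 0.73 [413. 233.] 388 439 211 251
side tape_roll 0.41 [405. 324.] 393 418 302 348
{'t': 0.8, 'joint_positions': array([ 9.02594558e-01,  3.12862445e-01,  1.49767733e+00,  3.48026385e-06,
        1.33095811e+00, -2.23384228e-01]), 'qvel': array([ 0.00054275, -0.00033028, -0.00090711,  0.00154573, -0.00037215,
        0.00028975]), 'joint_efforts': array([-8.31055058e-04, -4.02097678e+01, -2.52404916e+01,  6.94400375e-02,
        3.20173369e-02, -1.55534440e-05]), 'position': array([0.22592036, 0.47392779, 0.25774795]), 'ee_rot': array([1.89070766e-05, 2.20580103e-01, 9.75368861e-01, 4.34850744e-05]), 'ft_force': array([ 0.3430997 , -0.07719145, -0.51706109]), 'torque': array([-0.02806886, -0.01714452,  0.00867945]), 'grasp_force': 0.0, 'opening': 0.088339867310404}
```

View both.

View pics/top0.png

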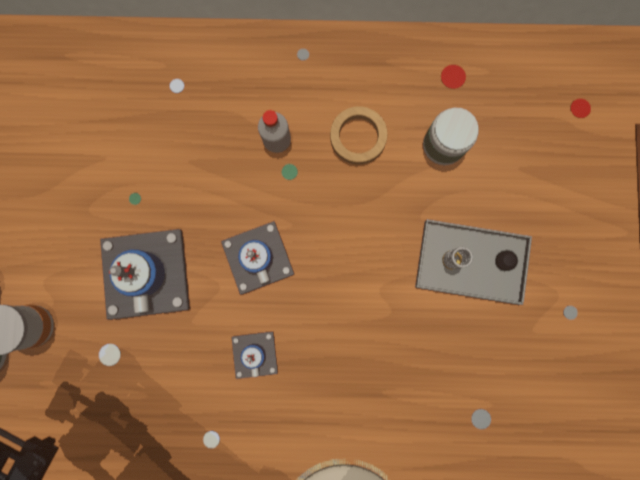

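View pics/side0.png

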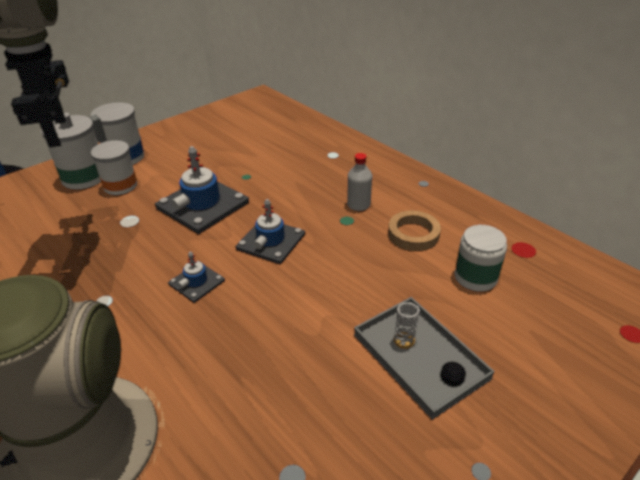

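```bash
python3 - <<'E'
from h import *
import cv2
n='top'
for nm,p,z in(('pumpL',(144.5,273.5),0.012),('pumpM',(257,257),.012),('pumpS',(253.5,354.5),.012),('tray',(473,261.5),.022),('spring',(457,257.5),.084),('hard',(274,130.5),.13),('tin',(450,136),.1),('tape',(358,134),.025)):
  print(nm,ray(n,p,z))
# px/mm sizes of plates
for w,nm in((89,'L'),(72,'M'),(45,'S')): print(nm,w*.969/512)
for nm,b in(('M',(221,293,221,293)),):print([ray(n,(b[0],b[2]),.012),ray(n,(b[1],b[3]),.012)])
E
```

```text
pumpL [0.45355585 0.38795242 0.012     ]
pumpM [0.48991463 0.17557239 0.012     ]
pumpS [0.30786967 0.17541833 0.012     ]
tray [ 0.49031124 -0.23032028  0.022     ]
spring [ 0.49234914 -0.18469225  0.084     ]
hard [0.69910222 0.13844816 0.13      ]
tin [ 0.70540448 -0.16887228  0.1       ]
tape [ 0.7296003  -0.01121334  0.025     ]
L 0.168439453125
M 0.136265625
S 0.085166015625
[array([0.55727896, 0.24705139, 0.012     ]), array([0.42359094, 0.1051976 , 0.012     ])]
```

```bash
cat >> h.py <<'E'
from scipy.spatial.transform import Rotation as Ro
def toolR():
    q=bot.state()['ee_rot'];return Ro.from_quat([q[1],q[2],q[3],q[0]]).as_matrix()
def shift(X):
    return toolR().T@(np.array(X)-bot.state()['position'])
E
python3 - <<'E'
from h import *
K,R,t=cal('wrist');T=toolR();o=-R.T@t
print('cam in tool',T.T@(o-bot.state()['position']),'fwd in tool',T.T@R[2],'right in tool',T.T@R[0],K)
print(T)
print('above pump',shift([.49,.176,.30]),'spring',shift([.492,-.185,.25]))
E
```

```text
cam in tool [ 0.07740373 -0.00013089 -0.12747577] fwd in tool [-3.04680962e-01  3.65104994e-04  9.52454397e-01] right in tool [-1.57444468e-05  9.99999924e-01 -3.88367150e-04] [[415.89385235   0.         323.74585039]
 [  0.         415.89385235 234.25935228]
 [  0.           0.           1.        ]]
[[-9.02688835e-01  4.30293927e-01  5.60666319e-05]
 [ 4.30293930e-01  9.02688832e-01  7.64869252e-05]
 [-1.76988631e-05  9.31690248e-05 -9.99999996e-01]]
above pump [-0.36657901 -0.15530028 -0.04226003] spring [-0.52371961 -0.48031502  0.00771247]
```

>>> move_arm(
  commands=[
    {"tx": -0.366, "ty": -0.155, "tz": 0.02},
    {"tx": -0.366, "ty": -0.155, "tz": 0.02},
    {"tx": -0.366, "ty": -0.155, "tz": 0.02},
    {"tx": -0.366, "ty": -0.155, "tz": 0.02},
    {"tx": -0.366, "ty": -0.155, "tz": 0.02},
    {"tx": -0.366, "ty": -0.155, "tz": 0.02},
    {"tx": -0.366, "ty": -0.155, "tz": 0.02},
    {"tx": -0.366, "ty": -0.155, "tz": 0.02},
    {"tx": -0.366, "ty": -0.155, "tz": 0.02},
    {"tx": -0.366, "ty": -0.155, "tz": 0.02},
    {"tx": -0.366, "ty": -0.155, "tz": 0.02},
    {"tx": -0.366, "ty": -0.155, "tz": 0.02},
  ],
)

```text
validation failed for argument at $.co...
```

>>> move_arm(
  commands=[
    {"tx": 0},
    {"tx": 0},
    {"tx": 0},
  ],
)

```text
validation failed for argument at $.co...
```

```bash
python3 - <<'E'
from h import *
print(bot.state()['position'],bot.state()['joint_positions'])
C=cal('wrist');im=save('wrist','w_pump.png')
for X in([.49,.176,.11],[.49,.176,.094],[.49,.176,.06]):print(proj('wrist',X,C))
u=proj('wrist',[.49,.176,.09],C).astype(int)
c=im[max(0,u[1]-100):u[1]+100,u[0]-130:u[0]+130,::-1];print('crop org',u[0]-130,max(0,u[1]-100))
cv2.imwrite('pics/w_pump_c.png',cv2.resize(c,None,fx=3,fy=3,interpolation=cv2.INTER_CUBIC))
E
```

```text
[0.22592036 0.47392779 0.25774795] [ 9.02594558e-01  3.12862445e-01  1.49767733e+00  3.48026385e-06
  1.33095811e+00 -2.23384228e-01]
[161.21010629 589.12340224]
[167.20573775 571.10193059]
[178.58288746 536.90486852]
crop org 38 466
```

View pics/w_pump_c.png

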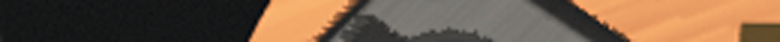

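The move was refused, so that crop shows only the edge of a neighbouring pump's plate, nothing useful. Rows seem to need all four fields.

>>> move_arm(
  commands=[
    {"tx": -0.366, "ty": -0.155, "tz": 0.02, "twist": 0},
    {"tx": -0.366, "ty": -0.155, "tz": 0.02, "twist": 0},
    {"tx": -0.366, "ty": -0.155, "tz": 0.02, "twist": 0},
    {"tx": -0.366, "ty": -0.155, "tz": 0.02, "twist": 0},
    {"tx": -0.366, "ty": -0.155, "tz": 0.02, "twist": 0},
    {"tx": -0.366, "ty": -0.155, "tz": 0.02, "twist": 0},
    {"tx": -0.366, "ty": -0.155, "tz": 0.02, "twist": 0},
    {"tx": -0.366, "ty": -0.155, "tz": 0.02, "twist": 0},
    {"tx": -0.366, "ty": -0.155, "tz": 0.02, "twist": 0},
    {"tx": -0.366, "ty": -0.155, "tz": 0.02, "twist": 0},
    {"tx": -0.366, "ty": -0.155, "tz": 0.02, "twist": 0},
    {"tx": -0.366, "ty": -0.155, "tz": 0.02, "twist": 0},
  ],
  grip=0,
)

```text
t: 1.85
position: [0.4898, 0.1759, 0.2374]
ee_rot: [-0.0, 0.222, 0.975, -0.0]
ft_force: [0.2, 0.5, 0.0]
opening: 0.0881
grasp_force: 0.0
```

```bash
python3 - <<'E'
from h import *
print(bot.state()['position'],bot.state()['joint_positions'])
C=cal('wrist');im=save('wrist','w_pump1.png')
for X in([.49,.176,.11],[.49,.176,.094],[.49,.176,.06]):print(proj('wrist',X,C))
u=proj('wrist',[.49,.176,.09],C).astype(int)
y0=max(0,u[1]-80);x0=u[0]-110
c=im[y0:y0+180,x0:x0+220,::-1];print('crop org',x0,y0)
cv2.imwrite('pics/w_pump_c1.png',cv2.resize(c,None,fx=3,fy=3,interpolation=cv2.INTER_CUBIC))
E
```

```text
[0.48981304 0.17594695 0.23743487] [ 1.19401801e-01  3.19722214e-01  1.54272832e+00  2.21324864e-04
  1.27985375e+00 -1.00470341e+00]
[323.97828428 228.4147691 ]
[323.9585866  221.54914775]
[323.92307673 209.17219023]
crop org 213 139
```

View pics/w_pump_c1.png

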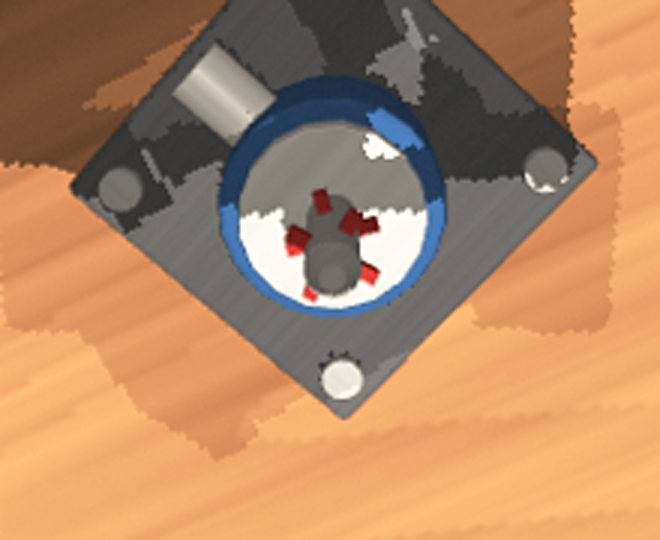

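The crop shows the rod tip at px (324,231), the collar centred about (324,211), and both red lug rows. The upper lugs appear about 27° off the image axes, with the lower row 45° from them. Next I'll fit axis and lug angle.

```bash
cat >> h.py <<'E'
def lugmask(x,y,phi,C,z0=.06):
    m=np.zeros((960,1280),np.uint8)   # 2x supersampled
    def hull(P,v):
        q=np.array([proj('wrist',p,C) for p in P])*2+.5
        cv2.fillConvexPoly(m,cv2.convexHull(np.round(q).astype(np.int32)),v)
    def cyl(r0,r1,a,b):
        t=np.linspace(0,6.28,24);hull([[x+r*np.cos(s),y+r*np.sin(s),z] for r,z in((r0,a),(r1,b)) for s in t],0)
    def lugs(ph,zt):
        for k in range(4):
            a=ph+k*np.pi/2;e=np.array([np.cos(a),np.sin(a)]);n=np.array([-e[1],e[0]])
            hull([[*(np.array([x,y])+e*r+n*w),z] for r in(.005,.0115) for w in(-.0017,.0017) for z in(zt-.004,zt)],1)
    cyl(.0065,.0065,z0,z0+.014);lugs(phi+np.pi/4,z0+.018);cyl(.0065,.0065,z0+.018,z0+.030)
    lugs(phi,z0+.034);cyl(.0065,.0065,z0+.034,z0+.044);cyl(.0065,.003,z0+.044,z0+.05)
    return m[::2,::2]>0
E
python3 - <<'E'
from h import *
from scipy.optimize import minimize
im=cv2.imread('pics/w_pump1.png')[:,:,::-1].astype(int);C=cal('wrist')
r,g,b=im[...,0],im[...,1],im[...,2]
M=(r>80)&(g<.35*r)&(b<.35*r);M[:190]=0;M[250:]=0;M[:,:290]=0;M[:,355:]=0
print(M.sum())
f=lambda p:1-((A:=lugmask(*p[:2],p[2],C))&M).sum()/(A|M).sum()
best=min(((f([.49+dx,.176+dy,ph]),.49+dx,.176+dy,ph) for dx in np.arange(-.002,.0041,.001) for dy in np.arange(-.003,.0031,.001) for ph in np.arange(0,1.57,.0873)))
print(best)
s=minimize(f,best[1:],method='Nelder-Mead',options=dict(initial_simplex=[np.array(best[1:])+d for d in([0,0,0],[.001,0,0],[0,.001,0],[0,0,.06])]))
print(s.fun,s.x,np.degrees(s.x[2]))
# collar ellipse: white + grey region circle check via predicted
print('collar pred',proj('wrist',[*s.x[:2],.06],C),'tip',proj('wrist',[*s.x[:2],.11],C))
T=toolR();print('tool x yaw',np.degrees(np.arctan2(T[1,0],T[0,0])))
print('to spring',shift([.492,-.185,.235]))
E
```

```text
166
(np.float64(0.4219858156028369), np.float64(0.491), np.float64(0.175), np.float64(0.6111))
0.391941391941392 [0.49063043 0.17551034 0.61036895] 34.97156477890308
collar pred [322.94274595 211.22562568] tip [322.83644394 230.79452283]
tool x yaw 154.49534732891433
to spring [-0.15829363 -0.32537788  0.00253864]
```

>>> move_arm(
  commands=[
    {"tx": -0.235, "ty": -0.325, "tz": 0.087, "twist": 0},
    {"tx": -0.235, "ty": -0.325, "tz": 0.087, "twist": 0},
    {"tx": -0.235, "ty": -0.325, "tz": 0.087, "twist": 0},
    {"tx": -0.235, "ty": -0.325, "tz": 0.087, "twist": 0},
    {"tx": -0.235, "ty": -0.325, "tz": 0.087, "twist": 0},
    {"tx": -0.235, "ty": -0.325, "tz": 0.087, "twist": 0},
    {"tx": -0.235, "ty": -0.325, "tz": 0.087, "twist": 0},
    {"tx": -0.235, "ty": -0.325, "tz": 0.087, "twist": 0},
    {"tx": -0.235, "ty": -0.325, "tz": 0.087, "twist": 0},
    {"tx": -0.235, "ty": -0.325, "tz": 0.087, "twist": 0},
    {"tx": -0.235, "ty": -0.325, "tz": 0.087, "twist": 0},
    {"tx": -0.235, "ty": -0.325, "tz": 0.087, "twist": 0},
  ],
)

```text
t: 2.9
position: [0.5619, -0.2176, 0.1502]
ee_rot: [-0.0, 0.221, 0.975, 0.0]
ft_force: [0.7, 1.0, -0.1]
opening: 0.0884
grasp_force: 0.0
```

```bash
python3 - <<'E'
from h import *
print(bot.state()['position'],bot.state()['joint_positions'])
C=cal('wrist');im=save('wrist','w_spr.png')
d=spotter.masks_of('wrist','spring')
for e in d[:2]:
  ys,xs=np.nonzero(e['pixels']);print(e['confidence'],e['point'],xs.min(),xs.max(),ys.min(),ys.max())
u=proj('wrist',[.492,-.185,.084],C);print(u,proj('wrist',[.492,-.185,.004],C))
u=u.astype(int);x0=u[0]-70;y0=max(0,u[1]-60)
cv2.imwrite('pics/w_spr_c.png',cv2.resize(im[y0:y0+120,x0:x0+140,::-1],None,fx=5,fy=5,interpolation=cv2.INTER_CUBIC));print(x0,y0)
E
```

```text
[ 0.56190812 -0.21755871  0.15024557] [-5.63735771e-01  5.78450183e-01  1.38938837e+00  2.82001795e-04
  1.17481272e+00 -1.68942266e+00]
0.86 [295.2, 122.0] 265 343 79 160
[322.14103247 102.05055884] [322.49761534 101.9414836 ]
252 42
```

View pics/w_spr_c.png

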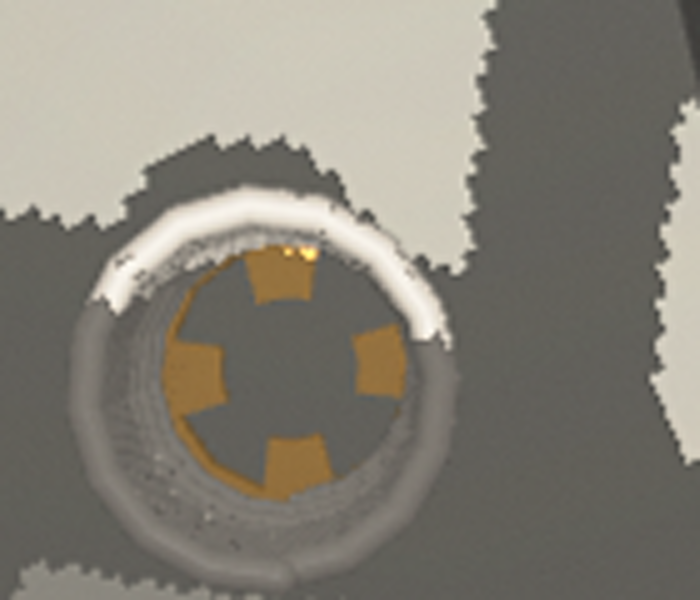

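The crop shows the spring from straight above. Its top ring is centred at px (304,119), and the four brass tabs at the bottom are centred at crop points (283,275), (381,362), (297,465) and (195,375).

```bash
python3 - <<'E'
from h import *
C=cal('wrist');f=lambda p,z:ray('wrist',(252+(p[0]-2)/5,42+(p[1]-2)/5),z,C)
P=[f(p,.009) for p in((283,275),(381,362),(297,465),(195,375))]
c=np.mean(P,0);print('foot',c)
for p in P: print(np.degrees(np.arctan2(p[1]-c[1],p[0]-c[0]))%90,np.hypot(*(p-c)[:2]))
a,b=f((262.5,187),.082),f((262.5,586),.082);d,e=f((72,386),.082),f((453,386),.082)
print('top',(a+b)/2,(d+e)/2,np.linalg.norm(a-b),np.linalg.norm(d-e))
for z in(.12,.075):print(shift([*(((d+e)/2)[:2]),z]))
E
```

```text
foot [ 0.49608528 -0.19455454  0.009     ]
67.78536003192497 0.01125486692530304
69.33272359313634 0.011511704986228237
69.0157947887136 0.01160388626325652
67.61240325365775 0.011756736644587328
top [ 0.49572826 -0.19446868  0.082     ] [ 0.49524525 -0.19422961  0.082     ] 0.0351159826476336 0.03473637606747691
[ 0.06977591 -0.00897989  0.03113146]
[ 0.0697777  -0.00899413  0.07613146]
```

>>> move_arm(
  commands=[
    {"tx": 0.035, "ty": -0.0045, "tz": 0.015, "twist": 0},
    {"tx": 0.07, "ty": -0.009, "tz": 0.03, "twist": 0},
    {"tx": 0.07, "ty": -0.009, "tz": 0.03, "twist": 0},
    {"tx": 0.07, "ty": -0.009, "tz": 0.055, "twist": 0},
    {"tx": 0.07, "ty": -0.009, "tz": 0.079, "twist": 0},
    {"tx": 0.07, "ty": -0.009, "tz": 0.079, "twist": 0},
    {"tx": 0.07, "ty": -0.009, "tz": 0.079, "twist": 0},
  ],
)

```text
t: 3.58
position: [0.495, -0.1946, 0.0721]
ee_rot: [-0.0, 0.22, 0.976, 0.0]
ft_force: [0.2, -0.5, 0.2]
opening: 0.0882
grasp_force: 0.0
```

>>> move_arm(
  commands=[
    {"tx": 0, "ty": 0, "tz": 0, "twist": 0},
    {"tx": 0, "ty": 0, "tz": 0, "twist": 0},
    {"tx": 0, "ty": 0, "tz": 0, "twist": 0},
    {"tx": 0, "ty": 0, "tz": 0, "twist": 0},
    {"tx": 0, "ty": 0, "tz": 0, "twist": 0},
    {"tx": 0, "ty": 0, "tz": 0, "twist": 0},
    {"tx": 0, "ty": 0, "tz": 0, "twist": 0},
    {"tx": 0, "ty": 0, "tz": 0, "twist": 0},
    {"tx": 0, "ty": 0, "tz": 0, "twist": 0},
    {"tx": 0, "ty": 0, "tz": 0, "twist": 0},
  ],
  grip=255,
)

```text
t: 4.42
position: [0.4949, -0.196, 0.0718]
ee_rot: [0.0, 0.221, 0.975, -0.0]
ft_force: [-0.2, -0.4, 1.4]
opening: 0.0356
grasp_force: 30.0
```

>>> move_arm(
  commands=[
    {"tx": 0, "ty": 0, "tz": -0.03, "twist": 0},
    {"tx": 0, "ty": 0, "tz": -0.07, "twist": 0},
    {"tx": 0, "ty": 0, "tz": -0.11, "twist": 0},
    {"tx": 0, "ty": 0, "tz": -0.143, "twist": 0},
    {"tx": 0.014, "ty": 0.028, "tz": -0.143, "twist": 0},
    {"tx": 0.028, "ty": 0.056, "tz": -0.143, "twist": -0.05},
    {"tx": 0.042, "ty": 0.084, "tz": -0.143, "twist": -0.1},
    {"tx": 0.056, "ty": 0.112, "tz": -0.143, "twist": -0.15},
    {"tx": 0.07, "ty": 0.14, "tz": -0.143, "twist": -0.21},
    {"tx": 0.084, "ty": 0.17, "tz": -0.143, "twist": -0.21},
    {"tx": 0.098, "ty": 0.2, "tz": -0.143, "twist": -0.21},
    {"tx": 0.112, "ty": 0.228, "tz": -0.143, "twist": -0.21},
  ],
)

```text
t: 5.42
position: [0.4915, 0.0597, 0.2147]
ee_rot: [-0.0, 0.117, 0.993, 0.0]
ft_force: [1.3, 0.3, -0.9]
opening: 0.0356
grasp_force: 30.0
```

```bash
python3 - <<'E'
from h import *
s=bot.state();print(s['position'],s['ft_force'],s['joint_positions'],shift([.4907,.1757,.215]))
E
```

```text
[0.49150115 0.05972283 0.21467283] [ 1.32179037  0.33541246 -0.90283724] [-1.16195753e-01  2.86697262e-01  1.65027586e+00  9.51510538e-06
  1.20477173e+00 -1.45226028e+00] [ 0.02775383  0.11261027 -0.00032398]
```

>>> move_arm(
  commands=[
    {"tx": 0.009, "ty": 0.038, "tz": 0, "twist": 0},
    {"tx": 0.018, "ty": 0.076, "tz": 0, "twist": 0},
    {"tx": 0.0278, "ty": 0.1126, "tz": 0, "twist": 0},
    {"tx": 0.0278, "ty": 0.1126, "tz": 0, "twist": 0},
    {"tx": 0.0278, "ty": 0.1126, "tz": 0.022, "twist": 0},
    {"tx": 0.0278, "ty": 0.1126, "tz": 0.022, "twist": 0},
    {"tx": 0.0278, "ty": 0.1126, "tz": 0.022, "twist": 0},
  ],
)

```text
t: 6.0
position: [0.4905, 0.1737, 0.1922]
ee_rot: [-0.001, 0.117, 0.993, -0.0]
ft_force: [-0.4, 0.2, 0.1]
opening: 0.0352
grasp_force: 30.0
```

```bash
python3 - <<'E'
from h import *
s=bot.state();print(s['position'],s['ft_force'])
C=cal('wrist');a=save('wrist','w2.png');b=save('side','s2.png')
u=proj('side',[.4907,.1757,.13]).astype(int)
sc=cv2.resize(b[u[1]-50:u[1]+50,u[0]-45:u[0]+45,::-1],None,fx=6,fy=6,interpolation=cv2.INTER_CUBIC)[:600]
print('side org',u-[45,50],[proj('side',[.4907,.1757,z]) for z in(.11,.125)])
w=proj('wrist',[.4907,.1757,.12],C).astype(int);print('wrist',w-[50,50],[proj('wrist',[.4907,.1757,z],C) for z in(.11,.125,.2)])
wc=cv2.resize(a[w[1]-100:w[1]+100,w[0]-130:w[0]+130,::-1],(520,400),interpolation=cv2.INTER_CUBIC)
out=np.zeros((600,800,3),np.uint8);out[:,:540]=sc;out[:200,540:]=cv2.resize(wc,(260,200))
cv2.imwrite('pics/c2.png',out)
E
```

```text
[0.49054475 0.17368967 0.19219184] [-0.37595292  0.1545319   0.13601216]
side org [221 140] [array([267.07249709, 199.24610313]), array([266.47928257, 193.04699832])]
wrist [278 209] [array([328.27236925, 252.38617694]), array([328.57140044, 262.6610034 ]), array([330.99920079, 346.08115505])]
```

View pics/c2.png

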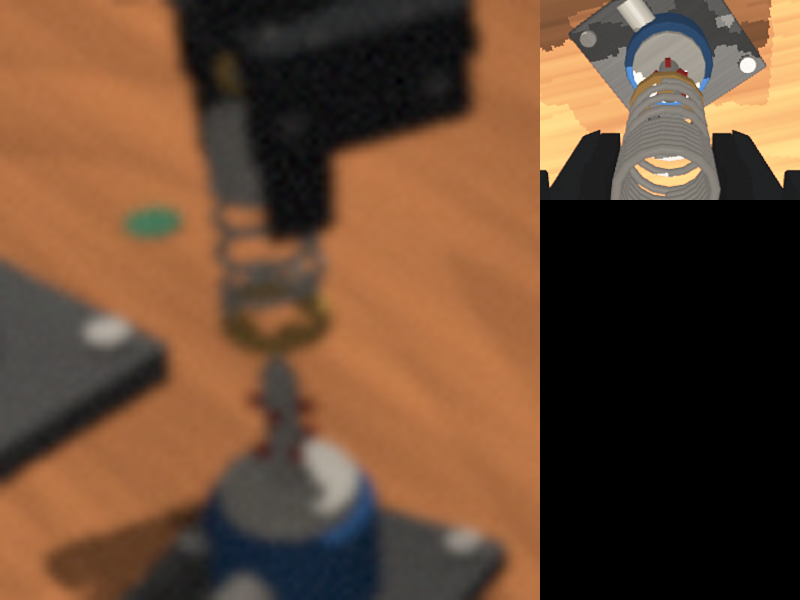

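The composite shows the spring hanging above the rod. In the side crop the brass ring is centred about (275,320) and the rod tip at (282,360), so it is nearly aligned. The measured TCP y is 2 mm short, so I'll correct that and measure the ring numerically.

```bash
cat > m.py <<'E'
from h import *
from scipy.optimize import minimize
def measure():
    s=bot.state();print('tcp',s['position'],'f',s['ft_force'])
    F={}
    for n in('wrist','side'):
        C=cal(n);im=camera(n);cv2.imwrite('pics/m_%s.png'%n,im[:,:,::-1])
        h=cv2.cvtColor(im,cv2.COLOR_RGB2HSV);x,y=s['position'][:2];zf=s['position'][2]-.068
        m=((h[...,0]>=15)&(h[...,0]<=28)&(h[...,1]>120)&(h[...,2]>40)).astype(np.uint8)
        c=proj(n,[x,y,zf+.003],C);r=int(abs(C[0][0,0])*.024/ (C[1]@[x,y,zf]+C[2])[2])
        box=np.zeros_like(m);cv2.circle(box,tuple(int(v) for v in c),r,1,-1);m&=box
        ys,xs=np.nonzero(m)
        # predicted ring silhouette bbox
        t=np.linspace(0,6.28,60)
        P=np.array([proj(n,[x+.018*np.cos(a),y+.018*np.sin(a),z],C) for a in t for z in(zf,zf+.006)])
        print(n,'brass',len(xs),np.percentile(xs,[1,99]),np.percentile(ys,[1,99]),'pred x',P[:,0].min(),P[:,0].max(),'y',P[:,1].min(),P[:,1].max())
if __name__=='__main__': measure()
E
python3 - <<'E'
from h import *
print(bot.state()['position'],shift([.4907,.1757,.192]))
E
python3 m.py
```

```text
[0.49133069 0.17355229 0.19344446] [0.00111553 0.00194083 0.00144419]
tcp [0.49133069 0.17355229 0.19344446] f [ 0.43010446  0.14907687 -0.59622175]
wrist brass 721 [278. 369.] [231. 282.] pred x 287.8380618704797 361.2116475402809 y 228.2167309230368 300.00773013551793
side brass 72 [259. 275.] [188.71 197.29] pred x 257.99035360121036 276.47901338950066 y 185.58041712039847 198.43962398783086
```

>>> move_arm(
  commands=[
    {"tx": 0.0005, "ty": 0.002, "tz": 0, "twist": 0},
    {"tx": 0.0005, "ty": 0.002, "tz": 0, "twist": 0},
    {"tx": 0.0005, "ty": 0.002, "tz": 0, "twist": 0},
  ],
)

```text
t: 6.45
position: [0.4911, 0.1761, 0.193]
ee_rot: [0.0, 0.117, 0.993, 0.0]
ft_force: [-0.5, -0.6, -0.7]
opening: 0.0358
grasp_force: 30.0
```

```bash
python3 - <<'E'
from h import *
ps=[]
for i in range(3):
  ps.append(bot.state()['position']);a=save('wrist','w3.png')
C=cal('wrist');ps.append(bot.state()['position']);print(np.array(ps))
w=proj('wrist',[.4907,.1757,.115],C).astype(int);o=w-[70,75];print('org',o)
cv2.imwrite('pics/w3c.png',cv2.resize(a[o[1]:o[1]+115,o[0]:o[0]+150,::-1],None,fx=5,fy=5,interpolation=cv2.INTER_CUBIC))
p=bot.state()['position']
for z in(.124,.13):
  q=[proj('wrist',[p[0]+.018*np.cos(t),p[1]+.018*np.sin(t),z],C) for t in np.linspace(0,6.28,90)];q=(np.array(q)-o)*5+2;print(z,q.min(0),q.max(0))
for z in(.06,.094,.11):print(z,(proj('wrist',[.4907,.1757,z],C)-o)*5+2)
E
```

```text
[[0.49105911 0.1760668  0.19297821]
 [0.49102165 0.17605301 0.19290543]
 [0.4909963  0.17604029 0.19283561]
 [0.49099008 0.17605216 0.19280384]]
org [253 180]
0.124 [181.83780884 240.90809136] [537.44554288 572.51418807]
0.13 [177.01635357 259.05972808] [542.54894661 598.72801461]
0.06 [355.37028    229.21394406]
0.094 [355.4858483  313.40329614]
0.11 [355.55180372 361.45059093]
```

View pics/w3c.png

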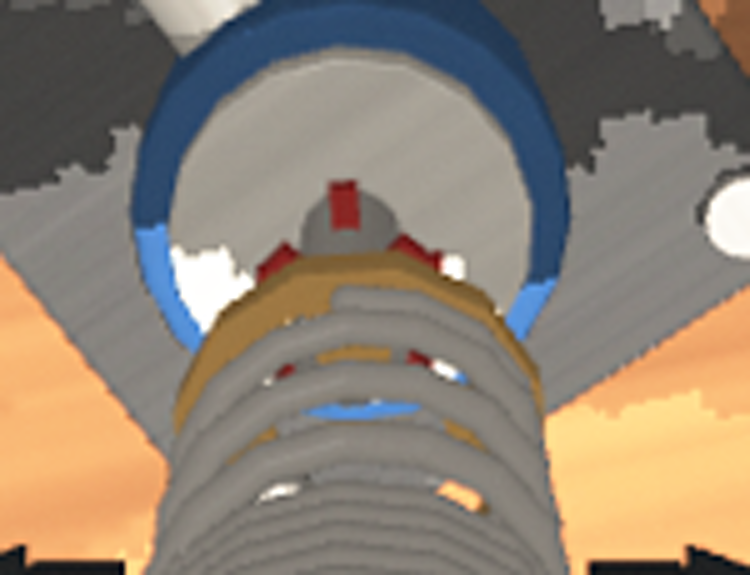

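The wrist crop shows the collar and rod base centred on column 351 and the brass ring on column 358. The lower lug pointing at the camera is about 5° left of up, so the upper lugs are near 36° as fitted. I'll check the tool-x direction numerically in the side view.

```bash
python3 - <<'E'
from h import *
C=cal('wrist');o=np.array([253,180]);t=np.linspace(0,6.28,180)
q=np.array([proj('wrist',[.4907+.024*np.cos(a),.1757+.024*np.sin(a),.06],C) for a in t]);q=(q-o)*5+2
print('collar pred',q.min(0),q.max(0))
im=save('side','s3.png');p=bot.state()['position']
x0,y0=235,165
cv2.imwrite('pics/s3c.png',cv2.resize(im[y0:y0+72,x0:x0+64,::-1],None,fx=8,fy=8,interpolation=cv2.INTER_CUBIC))
S=cal('side');f=lambda X:(proj('side',X,S)-[x0,y0])*8+4
for z in(.06,.078,.094,.11):print(z,f([.4907,.1757,z]))
for z in(.125,.131):print('ring',f([*p[:2],z]))
q=np.array([f([p[0]+.018*np.cos(a),p[1]+.018*np.sin(a),.125]) for a in t]);print(q.min(0),q.max(0))
q=np.array([f([.4907+.024*np.cos(a),.1757+.024*np.sin(a),.06]) for a in t]);print('collar',q.min(0),q.max(0))
E
```

```text
collar pred [171.44342622  48.04366693] [539.27911506 400.86073561]
0.06 [275.80563714 437.07731356]
0.078 [270.42668447 380.86713916]
0.094 [265.54970046 329.90254835]
0.11 [260.5799767  277.96882504]
ring [255.85864592 227.33932148]
ring [253.93709986 207.25446114]
[182.97760597 186.52223433] [328.61580906 269.2540323 ]
collar [182.24417856 381.37459923] [369.17512039 494.71043801]
```

View pics/s3c.png

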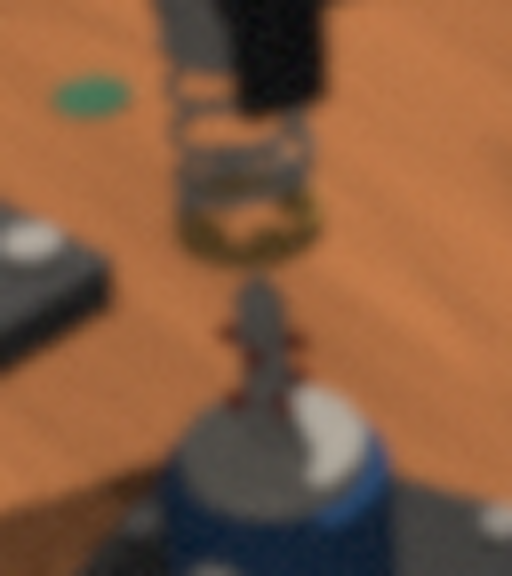

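Side crop: rod tip at (258,278), ring centred at x 250, about 0.75 mm left of the rod axis. I'll correct tool y by -1 mm and descend softly.

>>> move_arm(
  commands=[
    {"tx": 0, "ty": -0.0009, "tz": 0, "twist": 0},
    {"tx": 0, "ty": -0.0009, "tz": 0.006, "twist": 0},
    {"tx": 0, "ty": -0.0009, "tz": 0.012, "twist": 0},
    {"tx": 0, "ty": -0.0009, "tz": 0.018, "twist": 0},
    {"tx": 0, "ty": -0.0009, "tz": 0.024, "twist": 0},
    {"tx": 0, "ty": -0.0009, "tz": 0.028, "twist": 0},
    {"tx": 0, "ty": -0.0009, "tz": 0.028, "twist": 0},
    {"tx": 0, "ty": -0.0009, "tz": 0.028, "twist": 0},
  ],
)

```text
t: 7.32
position: [0.4907, 0.1752, 0.1645]
ee_rot: [-0.0, 0.117, 0.993, -0.0]
ft_force: [0.6, 0.1, -0.4]
opening: 0.0355
grasp_force: 30.0
```

>>> move_arm(
  commands=[
    {"tx": 0, "ty": 0, "tz": 0.002, "twist": 0},
    {"tx": 0, "ty": 0, "tz": 0.004, "twist": 0},
    {"tx": 0, "ty": 0, "tz": 0.005, "twist": 0},
    {"tx": 0, "ty": 0, "tz": 0.005, "twist": 0},
    {"tx": 0, "ty": 0, "tz": 0.005, "twist": 0},
  ],
)

```text
t: 7.73
position: [0.4908, 0.1752, 0.1598]
ee_rot: [0.0, 0.117, 0.993, 0.0]
ft_force: [0.7, 0.3, 0.2]
opening: 0.0353
grasp_force: 30.0
```

>>> move_arm(
  commands=[
    {"tx": 0, "ty": 0, "tz": 0.002, "twist": 0},
    {"tx": 0, "ty": 0, "tz": 0.004, "twist": 0},
    {"tx": 0, "ty": 0, "tz": 0.004, "twist": 0},
    {"tx": 0, "ty": 0, "tz": 0.004, "twist": 0},
  ],
)

```text
t: 8.07
position: [0.4907, 0.1752, 0.1556]
ee_rot: [-0.0, 0.117, 0.993, -0.0]
ft_force: [0.0, -0.2, -0.8]
opening: 0.0356
grasp_force: 30.0
```

>>> move_arm(
  commands=[
    {"tx": 0, "ty": 0, "tz": 0.002, "twist": 0},
    {"tx": 0, "ty": 0, "tz": 0.004, "twist": 0},
    {"tx": 0, "ty": 0, "tz": 0.005, "twist": 0},
    {"tx": 0, "ty": 0, "tz": 0.005, "twist": 0},
    {"tx": 0, "ty": 0, "tz": 0.005, "twist": 0},
  ],
)

```text
t: 8.48
position: [0.4907, 0.1752, 0.1507]
ee_rot: [-0.0, 0.117, 0.993, -0.0]
ft_force: [0.1, 0.9, -0.9]
opening: 0.0355
grasp_force: 30.0
```

>>> move_arm(
  commands=[
    {"tx": 0, "ty": 0, "tz": 0.0015, "twist": 0},
    {"tx": 0, "ty": 0, "tz": 0.003, "twist": 0},
    {"tx": 0, "ty": 0, "tz": 0.003, "twist": 0},
    {"tx": 0, "ty": 0, "tz": 0.003, "twist": 0},
  ],
)

```text
t: 8.82
position: [0.4907, 0.1752, 0.1476]
ee_rot: [-0.0, 0.117, 0.993, -0.0]
ft_force: [-0.7, -0.1, -1.5]
opening: 0.0355
grasp_force: 30.0
```

>>> move_arm(
  commands=[
    {"tx": 0, "ty": 0, "tz": 0.001, "twist": 0},
    {"tx": 0, "ty": 0, "tz": 0.002, "twist": 0},
    {"tx": 0, "ty": 0, "tz": 0.002, "twist": 0},
    {"tx": 0, "ty": 0, "tz": 0.002, "twist": 0},
  ],
)

```text
t: 9.15
position: [0.4908, 0.1752, 0.1457]
ee_rot: [-0.0, 0.117, 0.993, -0.0]
ft_force: [0.6, -0.9, -0.4]
opening: 0.0355
grasp_force: 30.0
```

>>> move_arm(
  commands=[
    {"tx": 0, "ty": 0, "tz": 0.001, "twist": 0},
    {"tx": 0, "ty": 0, "tz": 0.002, "twist": 0},
    {"tx": 0, "ty": 0, "tz": 0.002, "twist": 0},
    {"tx": 0, "ty": 0, "tz": 0.002, "twist": 0},
  ],
)

```text
t: 9.48
position: [0.4909, 0.1752, 0.144]
ee_rot: [0.0, 0.117, 0.993, 0.0]
ft_force: [0.3, 0.1, 4.0]
opening: 0.0353
grasp_force: 30.0
```

>>> move_arm(
  commands=[
    {"tx": 0, "ty": 0, "tz": -0.0025, "twist": 0},
    {"tx": 0, "ty": 0, "tz": -0.0045, "twist": 0},
    {"tx": 0, "ty": 0, "tz": -0.0045, "twist": 0.1},
    {"tx": 0, "ty": 0, "tz": -0.0045, "twist": 0.2},
    {"tx": 0, "ty": 0, "tz": -0.0045, "twist": 0.3},
    {"tx": 0, "ty": 0, "tz": -0.0045, "twist": 0.4},
    {"tx": 0, "ty": 0, "tz": -0.0045, "twist": 0.5},
    {"tx": 0, "ty": 0, "tz": -0.0045, "twist": 0.6},
    {"tx": 0, "ty": 0, "tz": -0.0045, "twist": 0.7},
    {"tx": 0, "ty": 0, "tz": -0.0045, "twist": 0.785},
    {"tx": 0, "ty": 0, "tz": -0.0045, "twist": 0.785},
    {"tx": 0, "ty": 0, "tz": -0.0045, "twist": 0.785},
  ],
)

```text
t: 10.48
position: [0.4907, 0.1752, 0.1482]
ee_rot: [-0.0, 0.487, 0.873, -0.0]
ft_force: [0.8, -0.7, 0.2]
opening: 0.0355
grasp_force: 30.0
```

>>> move_arm(
  commands=[
    {"tx": 0, "ty": 0, "tz": 0.0015, "twist": 0},
    {"tx": 0, "ty": 0, "tz": 0.003, "twist": 0},
    {"tx": 0, "ty": 0, "tz": 0.0045, "twist": 0},
    {"tx": 0, "ty": 0, "tz": 0.006, "twist": 0},
    {"tx": 0, "ty": 0, "tz": 0.006, "twist": 0},
    {"tx": 0, "ty": 0, "tz": 0.006, "twist": 0},
  ],
)

```text
t: 10.98
position: [0.4907, 0.1752, 0.1421]
ee_rot: [-0.0, 0.488, 0.873, -0.0]
ft_force: [-0.6, -0.7, -0.9]
opening: 0.0352
grasp_force: 30.0
```

Past the lower lugs. Going down to the collar.

>>> move_arm(
  commands=[
    {"tx": 0, "ty": 0, "tz": 0.002, "twist": 0},
    {"tx": 0, "ty": 0, "tz": 0.004, "twist": 0},
    {"tx": 0, "ty": 0, "tz": 0.006, "twist": 0},
    {"tx": 0, "ty": 0, "tz": 0.008, "twist": 0},
    {"tx": 0, "ty": 0, "tz": 0.01, "twist": 0},
    {"tx": 0, "ty": 0, "tz": 0.012, "twist": 0},
    {"tx": 0, "ty": 0, "tz": 0.012, "twist": 0},
    {"tx": 0, "ty": 0, "tz": 0.012, "twist": 0},
  ],
)

```text
t: 11.65
position: [0.4907, 0.1752, 0.1301]
ee_rot: [-0.0, 0.488, 0.873, -0.0]
ft_force: [0.2, -0.0, -0.5]
opening: 0.0358
grasp_force: 30.0
```

>>> move_arm(
  commands=[
    {"tx": 0, "ty": 0, "tz": 0.001, "twist": 0},
    {"tx": 0, "ty": 0, "tz": 0.002, "twist": 0},
    {"tx": 0, "ty": 0, "tz": 0.002, "twist": 0},
    {"tx": 0, "ty": 0, "tz": 0.002, "twist": 0},
  ],
)

```text
t: 11.98
position: [0.4908, 0.1752, 0.1282]
ee_rot: [0.0, 0.488, 0.873, -0.0]
ft_force: [0.3, 0.8, -0.7]
opening: 0.0357
grasp_force: 30.0
```

>>> move_arm(
  commands=[
    {"tx": 0, "ty": 0, "tz": 0.001, "twist": 0},
    {"tx": 0, "ty": 0, "tz": 0.001, "twist": 0},
    {"tx": 0, "ty": 0, "tz": 0.001, "twist": 0},
    {"tx": 0, "ty": 0, "tz": 0.001, "twist": 0},
  ],
)

```text
t: 12.32
position: [0.4909, 0.1752, 0.1274]
ee_rot: [0.0, 0.488, 0.873, 0.0]
ft_force: [-0.0, -0.2, 1.1]
opening: 0.0359
grasp_force: 30.0
```

>>> move_arm(
  commands=[
    {"tx": 0, "ty": 0, "tz": 0, "twist": 0},
    {"tx": 0, "ty": 0, "tz": 0, "twist": 0},
    {"tx": 0, "ty": 0, "tz": 0, "twist": 0},
    {"tx": 0, "ty": 0, "tz": 0, "twist": 0},
    {"tx": 0, "ty": 0, "tz": 0, "twist": 0},
    {"tx": 0, "ty": 0, "tz": 0, "twist": 0},
    {"tx": 0, "ty": 0, "tz": 0, "twist": 0},
    {"tx": 0, "ty": 0, "tz": 0, "twist": 0},
    {"tx": 0, "ty": 0, "tz": 0, "twist": 0},
    {"tx": 0, "ty": 0, "tz": 0, "twist": 0},
  ],
  grip=0,
)

```text
t: 13.15
position: [0.4908, 0.1752, 0.1272]
ee_rot: [0.0, 0.488, 0.873, -0.0]
ft_force: [1.4, 0.5, -1.0]
opening: 0.0882
grasp_force: 0.0
```

>>> move_arm(
  commands=[
    {"tx": 0, "ty": 0, "tz": -0.01, "twist": 0},
    {"tx": 0, "ty": 0, "tz": -0.03, "twist": 0},
    {"tx": 0, "ty": 0, "tz": -0.06, "twist": 0},
    {"tx": 0, "ty": 0, "tz": -0.1, "twist": 0},
    {"tx": 0, "ty": 0, "tz": -0.1, "twist": 0},
    {"tx": 0, "ty": 0, "tz": -0.1, "twist": 0},
  ],
)

```text
t: 13.65
position: [0.4914, 0.1753, 0.2296]
ee_rot: [0.002, 0.488, 0.873, 0.001]
ft_force: [-0.4, 0.1, -1.1]
opening: 0.0881
grasp_force: 0.0
```

```bash
python3 - <<'E'
from h import *
im=save('side','s4.png');w=save('wrist','w4.png');C=cal('wrist')
x0,y0=225,150
a=cv2.resize(im[y0:y0+100,x0:x0+80,::-1],None,fx=5,fy=5,interpolation=cv2.INTER_CUBIC)
u=proj('wrist',[.4907,.1757,.1],C).astype(int);v0=max(0,u[1]-100)
b=cv2.resize(w[v0:v0+200,u[0]-80:u[0]+80,::-1],None,fx=2.5,fy=2.5)[:500]
out=np.zeros((500,800,3),np.uint8);out[:,:400]=a;out[:b.shape[0],400:400+b.shape[1]]=b
cv2.imwrite('pics/c4.png',out)
for z in(.06,.14):print((proj('side',[.4907,.1757,z])-[x0,y0])*5+2)
E
```

```text
[221.87852321 347.67332098]
[206.37650341 185.67687104]
```

View pics/c4.png

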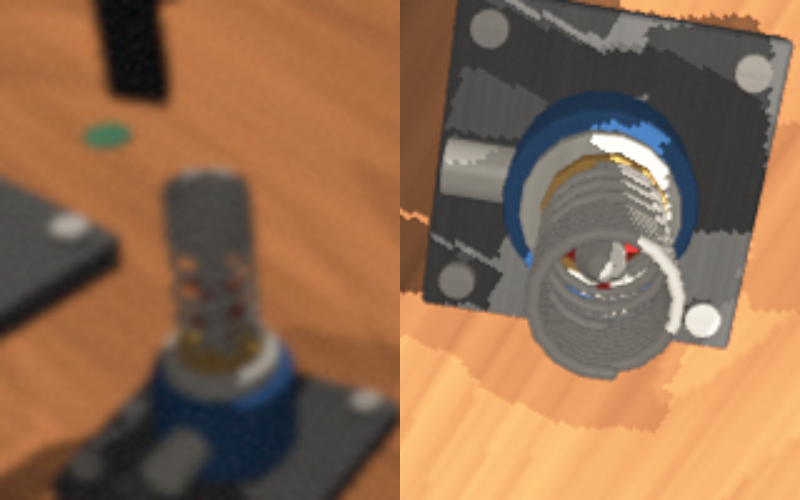

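The spring stands upright on the collar, with its top at side-crop (207,180) against a predicted (206,186) and the ring resting on the collar. The gripper is clear, so I'm handing in.

```bash
python3 -c "
from plant import bot
print(bot.job_done())"
```

```text
the job is handed in; nothing more can be done
None
```

The spring is threaded brass end first onto the middle-sized pump's rod; the last pictures show it upright on the collar with the gripper clear. I handed the job in at about 14 s, the highest force I saw in the readings was 4 N, and no pass/fail verdict came back.

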